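# Roll a tube into its V-cradle and chock it

## Task

Roll the loose aluminium tube along the wooden cradle board, away from you, until it drops into the empty V-groove in front of the tube that is already stored; roll it, do not lift it off the board. Then chock it: stand the black rubber wedge flat on the board behind it (on your side), sloping face towards the tube and near its middle, pushed up snug against it so that it cannot roll back. Leave the stored tube and the other things on the desk where they are.

Things in the scene. Friction and masses are not known exactly. Their poses are not given: they have to be found in the camera images.
- cradle_board: Fixed plywood board, 220 (x) by 180 (y) by 20 mm; origin under its centre, x points away from the robot within 0.3 rad. Flat deck at z = 20 mm from x = -110 to +2 mm; then two V-grooves along y, centred at x = +15 (near, empty) and +65 mm (far, full), 26 mm wide, 6 mm deep, flanks 25 deg. Stop strip, 16 mm above the deck, at x = 95 to 109 mm. A seated tube's axis is at z = 38 mm.
- near_groove (a point): Middle of the near, empty V-groove, at deck height (board x = 15 mm, y = 0, z = 20 mm).
- tube: Loose aluminium tube with domed black end plugs, 44 mm across, 154 mm long (110 straight), 0.35 kg; starts on the flat deck (axis z = 42 mm) 60 to 90 mm before the near groove, up to 0.12 rad askew. Origin at its middle on the axis, y along the tube (x, z turn as it rolls). Rolls easily, stays where left, drops into the groove by itself; pushed at 0.05 m/s it does not roll out beyond.
- stored_tube: An identical tube already seated in the far groove, to be left there. Seated tubes stand 6 mm apart. Origin at its middle on its axis, y along the tube.
- chock: Loose black rubber wedge, 50 (x) by 36 (y, parallel sides) by 30 mm high, 0.12 kg; starts upright left or right of the board, toe pointing away from the robot within 0.5 rad. Origin under its centre. Full-height block from x = -25 to 0 mm, then a 50 deg face down to a sharp toe at x = +25 mm. Snug on the seated tube, its toe is at board x = +2 mm and it touches 4 mm above the deck.
- chock_toe (a point): Middle of the chock's toe edge, at its underside (chock x = +25 mm, z = 0).
- tape_roll: Bystander: cream roll of tape lying flat, 52 mm across, 19 mm high, on the other side of the board from the chock; origin under its centre.
- stamp: Bystander: stamp with a wooden knob, 21 x 36 mm, 62 mm high, upright beyond the board to the left; origin under its centre.
- drops: Bystander: brown dropper bottle with a green cap, 27 mm across, 64 mm high, upright beyond the board to the right; origin under its centre.
- spacer_ring: Bystander: small black ring lying flat, 37 mm across, 14 mm high, to the right of the board, nearer than the dropper bottle; origin under its centre.
Not all that is in view belongs to the job. What is shaped like the chock but red is not meant.

How it is judged (in metres and radians):
On the way, in this order (a step that is already met when the one before it is completed fails the run):
1. the tube lies seated in the near groove (x of tube in the frame of cradle_board between 0.011 and 0.019 m and y of tube in the frame of cradle_board between -0.04 and 0.04 m and z of tube in the frame of cradle_board between 0.036 and 0.04 m and angle between the y axis of tube and the y axis of cradle_board, either way round below 0.06 rad), for 0.2 s.
2. the chock stands on the board against the seated tube (all of step 1 and x of chock_toe in the frame of cradle_board between -0.005 and 0.006 m and y of chock_toe in the frame of cradle_board between -0.045 and 0.045 m and z of chock_toe in the frame of cradle_board between 0.017 and 0.0235 m and angle between chock's own z axis and vertical below 0.1 rad and angle between the x axis of chock and the x axis of cradle_board, either way round below 0.25 rad), for 0.2 s.
At the end, for the whole second after the job is handed in: Tube at rest in the near groove (axis within 4 mm of its middle, at most 2 mm above seated height, within 0.06 rad of parallel, 40 mm of central). Chock at rest flat on the deck on the near side, toe to the tube and within about 6 mm of snug, 45 mm of central, 0.25 rad of square (all of step 2 and linear speed of each of tube, chock below 0.02 m/s); the robot touches nothing.
It fails at once if the tube is lifted more than 10 mm off the deck (z of tube in the frame of cradle_board above 0.052 m).
It fails at once if the stored tube is moved more than 15 mm (distance of stored_tube from where it was at the start of the episode above 0.015 m).
It fails at once if the tape roll, stamp, dropper bottle or small ring is moved more than 30 mm (distance of any of tape_roll, stamp, drops, spacer_ring from where it was at the start of the episode above 0.03 m).
It also fails if it takes over 45 s, if anything falls off the work surface, if the arm or the gripper's body presses on something with over 40 N, if the wrist force passes 120 N, or if a joint passes its speed limit or range.

## Robot

A 7-joint arm with a two-finger parallel gripper is mounted at the origin on a cart in front of the work surface, level with it; the furniture and walls round the work are solid. World frame = base frame: x ahead of the robot, y to its left, z up, the work surface at z = 0. Lengths are in mm, angles in rad, forces in N, time in s.
With the tool pointing down it reaches from about 400 to 875 mm from the base axis. Payload 4.4 kg.
Tool frame: the origin (TCP) lies at the very end of the fingers, on their centre line; the grasp point (between the pads) lies 19 mm behind it; z points along the fingers, y is the line along which they close (so a half turn about z gives the same grasp; the last joint's range is limited). The gripper opens to 85 mm and grips with 20 to 120 N. Pads are 22 mm wide; open, the fingers measure 114 mm over their backs; the gripper's body (76 mm by 85 mm) begins 54 mm behind the grasp point. The pads swing forward as they close: fully open they stand 13 mm farther back than shut.
Start: joints at [1.26, 0.628, 0.038, 1.517, -0.027, 0.996, -0.02], TCP at [157.563, -630.628, 231.313] pointing down, gripper open.
Joint ranges: [-3.06, 3.06], [-0.37, 2.12], [-1.25, 1.32], [0.18, 2.47], [-1.1, 4.24], [0.23, 1.98], [-2.94, 2.94]. Speed limits (rad/s): [2.57, 2.57, 3.14, 3.14, 3.14, 3.14, 3.14].

## Interface

Orientations are given as [roll, pitch, yaw] about the fixed x, y, z axes, in that order (R = Rz(yaw) Ry(pitch) Rx(roll)).
In Python, from cell import monitor, viewer, workorder gives the robot as it stands.
- The arm moves only by the tool arm_command, never from a script. Its argument "series" is one flat list of numbers, 5 for each row, row after row: the opening in per cent of the stroke, from 0 (shut) to 100 (fully open), then the shift along the tool's x, y, z in cm, then the turn about the tool's z in degrees. In form: [claw, x, y, z, roll, claw, x, y, z, roll, ...]. A call has exactly 5 rows; each row is the pose to reach, as a shift and turn from the pose commanded when the call began, along the tool's axes at that moment; what a row does not reach only later rows make up. A row lasts 1/12 s, in which the tool goes at most 41.7 mm and 7.16 degrees, less where a joint would pass 70% of its speed; a pose out of reach is approached as far as the arm can. A call with a gripper value outside its range is refused whole. The fingers move at their own pace and stop on an object; the grip force is fixed at half the most. Time passes only in rows, so rows that repeat a pose let the fingers close, or fill a call up. It gives the time, the measured TCP pose, the force, the opening and the grip force at its end, in the units of the state.
- monitor.read_state(): the state, without advancing time (a new reading comes with each control period).
- viewer.get_image(name): name is "scene" or "top" or "wrist"; returns (picture, depth): 480x640x3 uint8, red, green, blue; 480x640 float32, mm along the optical axis (not along the pixel's ray), 0 where there is no reading.
- viewer.camera_model(name): a dict with "mtx" (3x3 intrinsics, pixels), "R" (3x3) and "t" (3): a world point X has camera coordinates R X + t. Camera axes: x right, y down, z forward; pixel columns grow to the right and rows downward; lengths in mm; the calibration is good to about 2 mm. A picture is of the moment at which its call begins: read the wrist's pose just before it. camera_model takes no time and is no camera call; for the wrist camera it gives the pose at the moment of the call.
- workorder.finish_job(): hands the job in; it is judged then, once.
The state is a dict: "clock": time; "qpos": joint angles; "qd": joint speeds; "tau": joint torques, N m; "eef_pos": TCP position; "tool_rot": TCP orientation; "force": force on the tool from outside, world axes, zero at the start; "torque": the same for the moment, N m; "width": finger opening in mm; "gripper_force": force on a finger pad.
Only numpy, scipy, OpenCV 4.12 (cv2) and the standard library are available. Lean on these libraries where they do the work, as an engineer would, in place of code of your own. Each camera call takes 0.05 s, during which the arm holds its last target. There are 200 camera calls.

## Working session

There is one attempt and no reset: what is moved stays moved. The work goes in short steps, Python scripts to look and compute and a tool call to move; the robot and the scene stay as the last step left them, time stands still between calls to the robot, and variables do not carry over. Pictures are saved under pics/ and viewed, at most 10 in all, crops included, and the job is handed in when it is done.

Besides the shell and the picture viewer there is one more tool, called after "Emit:" as name(argument=value, ...) on one line, values as JSON. arm_command: Moves the arm, as the interface text tells. Its arguments: {"type":"object","properties":{"series":{"type":"array","items":{"type":"number"}}},"required":["series"]}

```bash
mkdir -p pics; python3 - <<'E'
from cell import monitor, viewer
import cv2,numpy as np
s=monitor.read_state();print(s)
for n in("top","scene"):
    m=viewer.camera_model(n);print(n,m)
    p,d=viewer.get_image(n);cv2.imwrite(f"pics/{n}0.png",p[:,:,::-1]);np.save(f"pics/{n}0.npy",d)
E
```

```text
{'clock': 0.0, 'qpos': array([ 1.26017107,  0.62932754,  0.03839346,  1.51841704, -0.02696377,
        0.99627256, -0.02002584]), 'qd': array([-0.00054522,  0.00023617,  0.00062533, -0.00112928,  0.00033312,
       -0.00090405, -0.00175683]), 'tau': array([ 1.82686788e-03, -5.63403583e+01,  1.22644454e+00, -1.93445832e+01,
        1.09101157e-02,  1.05500247e-02, -4.52715966e-06]), 'eef_pos': array([ 157.44012235, -629.98270121,  230.38456924]), 'tool_rot': array([-3.13968508e+00,  2.70520210e-05,  2.44857279e-01]), 'force': array([-0.13383681,  1.23365218,  0.28142923]), 'torque': array([-0.00875377,  0.05255298,  0.04379699]), 'gripper_force': 0.0, 'width': 85.47528952391774}
top {'mtx': array([[515.34023738,   0.        , 317.08739779],
       [  0.        , 515.34023738, 242.80256968],
       [  0.        ,   0.        ,   1.        ]]), 'R': array([[ 0.01558492, -0.99987249,  0.00348096],
       [-0.99739503, -0.01579133, -0.0703832 ],
       [ 0.07042919, -0.00237498, -0.99751395]]), 't': array([ -12.20056813,  543.06809715, 1212.9778191 ])}
scene {'mtx': array([[615.94216696,   0.        , 317.77050794],
       [  0.        , 615.94216696, 243.84466467],
       [  0.        ,   0.        ,   1.        ]]), 'R': array([[-0.50401136, -0.86357438, -0.01455467],
       [-0.6038163 ,  0.36435682, -0.70897812],
       [ 0.61755844, -0.34854468, -0.70508026]]), 't': array([289.35148083, 369.03372534, 874.59365808])}
```

View pics/top0.png

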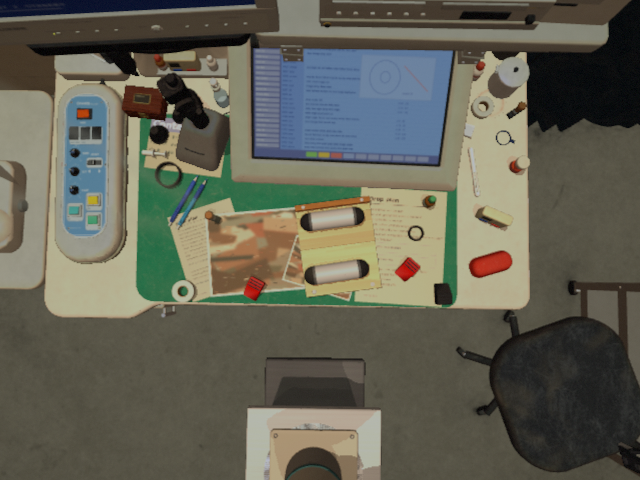

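View pics/scene0.png

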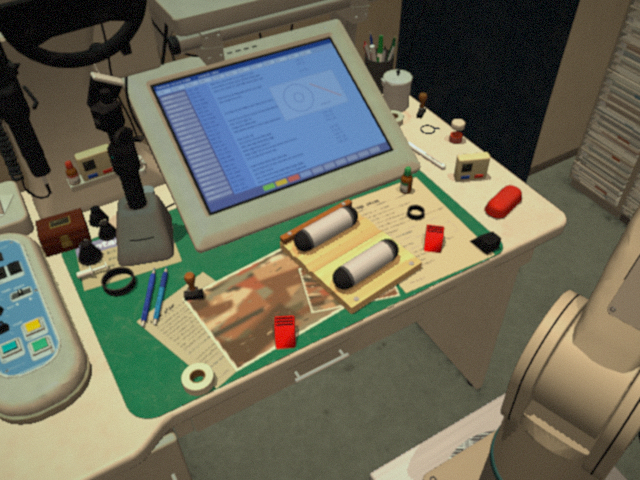

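Top view: loose tube at (337,271), stored tube at (333,218), board at about (300–380, 200–297). Chock candidates are the black wedge at (443,294) and the red wedges at (255,287) and (407,269). The black one fits, because the red ones are excluded by the task. I'll measure and confirm it in a crop.

```bash
cat > h.py <<'E'
import numpy as np,cv2
def ray(m,uv,z):
    uv=np.atleast_2d(np.asarray(uv,float)); K=m["mtx"];R=m["R"];t=m["t"]
    d=np.c_[uv,np.ones(len(uv))]@np.linalg.inv(K).T@R
    c=-R.T@t
    return c+d*((z-c[2])/d[:,2])[:,None]
def proj(m,X):
    p=(np.atleast_2d(X)@m["R"].T+m["t"])@m["mtx"].T
    return p[:,:2]/p[:,2:]
def cloud(m,d):
    v,u=np.mgrid[:480,:640]
    K=m["mtx"]; p=np.stack([(u-K[0,2])/K[0,0]*d,(v-K[1,2])/K[1,1]*d,d],-1)
    return (p-m["t"])@m["R"]
E
python3 - <<'E'
from h import *
from cell import viewer
m=viewer.camera_model("top")
p=cv2.imread("pics/top0.png");d=np.load("pics/top0.npy")
X=cloud(m,d)
roi=np.zeros((480,640),bool);roi[195:305,285:390]=1
hsv=cv2.cvtColor(p,cv2.COLOR_BGR2HSV)
Z=X[...,2]
def rect(mask,n,z):
    c,_=cv2.findContours(mask.astype(np.uint8),cv2.RETR_EXTERNAL,cv2.CHAIN_APPROX_NONE)
    for k in c:
        if cv2.contourArea(k)>40:
            w=ray(m,k[:,0],z)[:,:2].astype(np.float32)
            r=cv2.minAreaRect(w);print(n,cv2.contourArea(k),k[:,0].mean(0),np.round(r[0],1),np.round(r[1],1),round(r[2],1), np.round(cv2.boxPoints(r)).tolist())
rect(roi&(Z>32),"tubes",42)
rect(roi&(Z>13)&(Z<100),"board",20)
r2=np.zeros_like(roi);r2[275:310,425:465]=1
rect(r2&(hsv[...,2]<60),"chock v",15)
rect(r2&(Z>10),"chock z",30)
print(np.round(Z[280:308:2,430:458:2]))
q=[cv2.resize(p[275:315,420:470],(400,320),interpolation=cv2.INTER_CUBIC)]
s=cv2.imread("pics/scene0.png");q.append(cv2.resize(s[222:262,462:512],(400,320),interpolation=cv2.INTER_CUBIC))
cv2.imwrite("pics/crop1.png",np.hstack(q))
E
```

```text
tubes 1089.0 [336.54861111 271.28472222] [475.  -51.1] [ 45.6 152.2] 9.9 [[440.0, 20.0], [466.0, -130.0], [511.0, -122.0], [484.0, 28.0]]
tubes 1062.0 [332.06944444 218.22222222] [599.9 -38.1] [ 46.2 152.2] 6.8 [[568.0, 35.0], [586.0, -116.0], [632.0, -111.0], [614.0, 40.0]]
tubes 355.0 [332.20253165 202.91772152] [636.3 -38.3] [ 14.5 178.6] 8.3 [[616.0, 49.0], [642.0, -128.0], [656.0, -126.0], [630.0, 51.0]]
board 6772.0 [338.27245509 245.51197605] [537.6 -54. ] [220.9 181.9] 8.4 [[415.0, 20.0], [442.0, -160.0], [660.0, -128.0], [634.0, 52.0]]
chock v 296.5 [442.46153846 293.96923077] [ 426.8 -305.2] [50.  39.5] 3.6 [[401.0, -287.0], [403.0, -326.0], [453.0, -323.0], [451.0, -284.0]]
chock z 251.5 [443.24615385 294.8       ] [ 426.3 -303.3] [42.2 40. ] 0.9 [[405.0, -284.0], [406.0, -324.0], [448.0, -323.0], [447.0, -283.0]]
[[ 0. -5. -1. -2. -0. -1.  1.  6. -1. -4. -1. -2. -1.  2.]
 [-3.  1.  2. -3.  3. -1.  1.  0. -1. -4.  1.  0. -3.  1.]
 [-3. -3.  6.  2.  9. -1.  3.  2.  6.  2. -1.  3.  2. -0.]
 [-0. -2. -4.  9. 13.  6.  6.  9.  9. 13. -0.  1. -1. -1.]
 [-3. -4.  6. 18. 20. 15. 11. 17. 14. 18. 14. -0. -1.  1.]
 [-1. -1. -2. 17. 16. 20. 22. 21. 21. 22. 21.  3.  3.  2.]
 [ 3. -1.  5. 21. 24. 25. 29. 24. 25. 25. 27. -0. -1. -1.]
 [ 4. -1.  3. 15. 27. 33. 29. 31. 31. 32. 29. 31. -1. -2.]
 [-2. -3.  2. 16. 29. 26. 33. 29. 33. 29. 29. 25.  1. -1.]
 [-1. -1.  4. 19. 27. 31. 28. 29. 29. 32. 29. 31. -0. -4.]
 [-4.  2.  6. 16. 27. 23. 36. 35. 29. 32. 27. 28. -3. -4.]
 [-0. -1. -6. 19. 30. 29. 25. 32. 32. 30. 30. 30. -0. -3.]
 [-3. -2.  0. -1. -1.  3.  0.  0.  3.  5. -1.  3. -3. -4.]
 [-0.  1. -1. -1.  3.  2. -0. -4.  2.  0. -2. -0. -8. -5.]]
```

View pics/crop1.png

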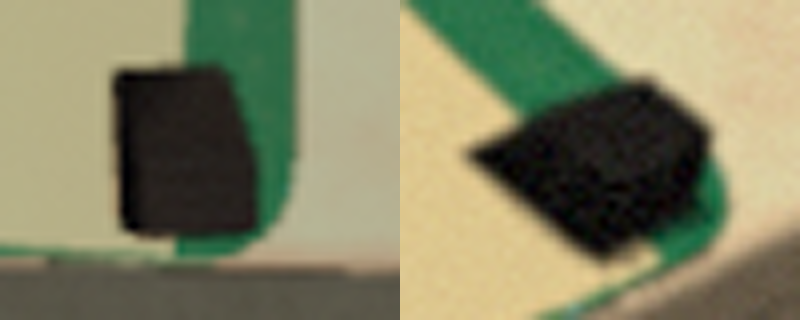

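The crop confirms it: a black rubber wedge with its toe pointing away, centre about (426,-305). The tube is at about (475,-51). The board is centred at (537.6,-54) with yaw 0.147. I'll move past the chock for a close wrist look on the way.

Emit:
arm_command(series=[100, 3, -2.6, 0, 1, 100, 6, -5.2, 0, 2, 100, 9, -7.8, 0, 3, 100, 12, -10.4, 0, 4, 100, 15, -13, 0, 5.6])

```text
clock: 0.52
eef_pos: [272.2, -466.3, 231.0]
tool_rot: [-3.141, 0.0, 0.146]
force: [1.2, -0.1, -0.1]
width: 85.7
gripper_force: 0.0
```

Emit:
arm_command(series=[100, 2.8, -3, 0, 0, 100, 5.6, -6, 0, 0, 100, 8.4, -9, 0, 0, 100, 11.2, -12, 0, 0, 100, 13.5, -14, 0, 0])

```text
clock: 0.93
eef_pos: [385.8, -306.0, 231.1]
tool_rot: [-3.14, 0.0, 0.15]
force: [0.6, -0.1, 0.4]
width: 85.5
gripper_force: 0.0
```

```bash
python3 - <<'E'
from cell import monitor, viewer
import cv2,numpy as np
s=monitor.read_state();print(s["clock"],s["eef_pos"],s["tool_rot"],s["qpos"])
np.save("pics/w1m.npy",viewer.camera_model("wrist"),allow_pickle=True)
p,d=viewer.get_image("wrist");cv2.imwrite("pics/w1.png",p[:,:,::-1]);np.save("pics/w1.npy",d)
E
```

```text
0.9333 [ 385.8232395  -305.98604346  231.14675449] [-3.13962500e+00  4.50237245e-05  1.49900733e-01] [ 0.58521843  0.40594306  0.04054613  1.94650083 -0.02445108  0.79100201
 -0.7812055 ]
```

View pics/w1.png

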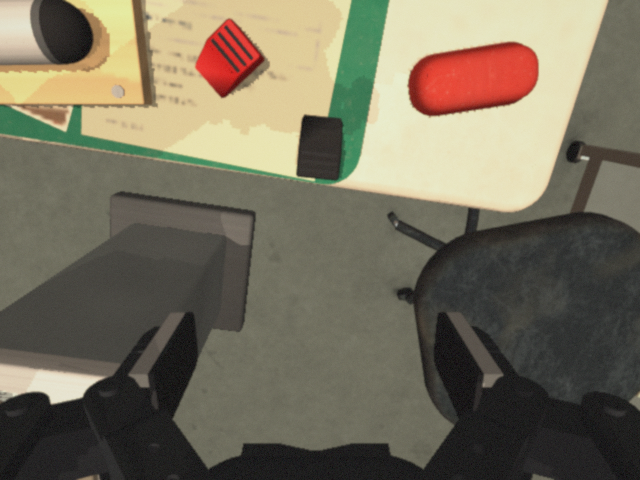

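The wrist view shows the chock at (320,148) with its toe side up in the image, next to the desk's near edge. I'll measure its pose.

```bash
python3 - <<'E'
from h import *
m=np.load("pics/w1m.npy",allow_pickle=True).item()
p=cv2.imread("pics/w1.png");d=np.load("pics/w1.npy");X=cloud(m,d)
roi=np.zeros((480,640),bool);roi[100:195,285:355]=1
dark=roi&(p.max(2)<62)&(X[...,2]>-10)
k=max(cv2.findContours(dark.astype(np.uint8),0,1)[0],key=cv2.contourArea)
print(cv2.contourArea(k),cv2.approxPolyDP(k,4,True)[:,0].tolist())
P=X[dark]; print(np.percentile(P[:,2],[5,50,95]))
M=np.zeros((480,640),np.uint8);cv2.drawContours(M,[k],-1,1,-1)
P=X[(M>0)&(X[...,2]>3)]
r=cv2.minAreaRect(P[:,:2].astype(np.float32));print(r,cv2.boxPoints(r).round().tolist())
T=X[(M>0)&(X[...,2]>26)]
r=cv2.minAreaRect(T[:,:2].astype(np.float32));print("top",r,cv2.boxPoints(r).round().tolist())
for q in cv2.approxPolyDP(k,4,True)[:,0]: print(q,ray(m,q,0)[0,:2].round(),ray(m,q,30)[0,:2].round())
# slope direction by plane fit
S=X[(M>0)&(X[...,2]>6)&(X[...,2]<24)];A=np.c_[S[:,:2],np.ones(len(S))];c=np.linalg.lstsq(A,S[:,2],rcond=None)[0];print("slope",c,np.degrees(np.arctan2(-c[1],-c[0])),len(S))
E
```

```text
2374.0 [[305, 116], [298, 174], [335, 179], [341, 122]]
[ 3.71384509 27.56601844 30.53932521]
((433.99932861328125, -303.55279541015625), (61.60009765625, 34.73204803466797), 3.420769214630127) [[402.0, -288.0], [404.0, -323.0], [466.0, -319.0], [464.0, -284.0]]
top ((434.11029052734375, -303.89459228515625), (60.98127746582031, 34.89902877807617), 1.7910257577896118) [[403.0, -287.0], [404.0, -322.0], [465.0, -320.0], [464.0, -286.0]]
[305 116] [ 450. -287.] [ 451. -288.]
[298 174] [ 399. -288.] [ 404. -289.]
[335 179] [ 399. -322.] [ 405. -320.]
[341 122] [ 450. -319.] [ 451. -317.]
slope [-1.14798067e+00 -6.12314504e-02  5.00744901e+02] 3.0531718912518424 806
```

Chock centre is about (427,-304), yaw about 0.04. Now behind the tube, then down.

Emit:
arm_command(series=[70, 1.3, -3.7, 0, 0, 70, 2.6, -7.4, 0, 0, 70, 3.9, -11.1, 0, 0, 70, 5.2, -14.8, 0, 0, 70, 6.4, -18.4, 0, 0])

```text
clock: 1.4
eef_pos: [420.9, -116.8, 231.2]
tool_rot: [-3.142, 0.0, 0.147]
force: [0.9, 1.0, 0.2]
width: 59.7
gripper_force: 0.0
```

Emit:
arm_command(series=[70, 1, -2.8, 0, 0, 70, 1.9, -5.4, 0, 0, 70, 1.9, -5.4, 4, 0, 70, 1.9, -5.4, 8, 0, 70, 1.9, -5.4, 10, 0])

```text
clock: 1.82
eef_pos: [430.2, -61.6, 128.6]
tool_rot: [-3.141, 0.003, 0.149]
force: [-1.5, -0.6, -0.2]
width: 59.4
gripper_force: 0.0
```

```bash
python3 - <<'E'
from h import *
from cell import monitor, viewer
s=monitor.read_state();print(s["clock"],s["eef_pos"],s["tool_rot"],s["width"])
m=viewer.camera_model("wrist")
p,d=viewer.get_image("wrist");cv2.imwrite("pics/w2.png",p[:,:,::-1])
X=cloud(m,d);M=((X[...,2]>45)&(X[...,2]<75)).astype(np.uint8)
for k in cv2.findContours(M,0,1)[0]:
    if cv2.contourArea(k)>1500:
        Q=np.zeros_like(M);cv2.drawContours(Q,[k],-1,1,-1);P=X[(Q>0)&(M>0)]
        print(cv2.contourArea(k),cv2.minAreaRect(P[:,:2].astype(np.float32)),P[:,2].max())
E
```

```text
1.8167 [430.22760248 -61.55976413 128.58968133] [-3.1407154   0.00332444  0.14887244] 59.41858735497471
20920.5 ((474.70660400390625, -47.898834228515625), (43.66142272949219, 151.3551025390625), 9.396790504455566) 65.93478662858863
```

View pics/w2.png

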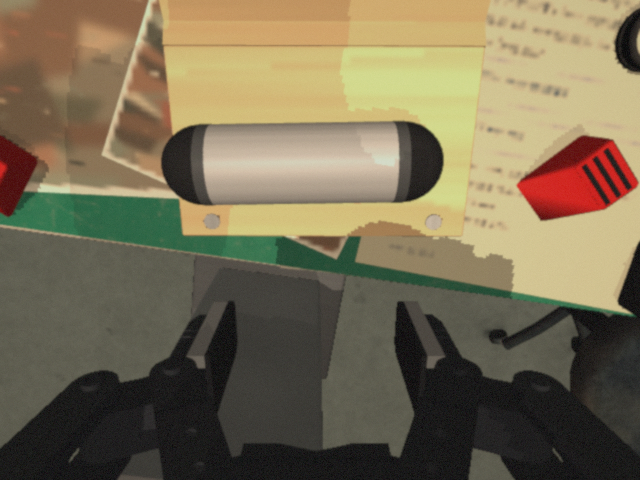

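The wrist view shows the tube centred at (303,162), or about (475,-48) in the world, square to the fingers. Descend with a -0.7 cm side shift, then push at about 4 mm per row.

Emit:
arm_command(series=[70, 0, -0.4, 3.5, 0, 70, 0, -0.7, 7, 0, 70, 0, -0.7, 9.5, 0, 70, 0, -0.7, 10.4, 0, 70, 0.4, -0.7, 10.4, 0])

```text
clock: 2.28
eef_pos: [430.0, -57.9, 33.3]
tool_rot: [3.136, 0.011, 0.147]
force: [-0.2, -0.6, -0.8]
width: 59.7
gripper_force: 0.0
```

Emit:
arm_command(series=[70, 0.4, 0, 0, 0, 70, 0.8, 0, 0, 0, 70, 1.2, 0, 0, 0, 70, 1.6, 0, 0, 0, 70, 2, 0, 0, 0])

```text
clock: 2.7
eef_pos: [451.2, -54.2, 34.3]
tool_rot: [3.136, 0.008, 0.148]
force: [0.5, 0.5, 0.4]
width: 59.9
gripper_force: 0.1
```

Emit:
arm_command(series=[70, 0.4, 0, 0, 0, 70, 0.8, 0, 0, 0, 70, 1.2, 0, 0, 0, 70, 1.6, 0, 0, 0, 70, 2, 0, 0, 0])

```text
clock: 3.12
eef_pos: [470.3, -51.2, 33.3]
tool_rot: [3.137, 0.01, 0.148]
force: [0.0, 0.1, 0.3]
width: 60.1
gripper_force: 0.1
```

```bash
cat > tube.py <<'E'
from h import *
from cell import monitor, viewer
import sys
s=monitor.read_state();print(s["clock"],s["eef_pos"],s["tool_rot"],s["force"])
B=np.array([537.6,-54.]);a=.147;u=np.array([np.cos(a),np.sin(a)]);v=np.array([-u[1],u[0]])
print("tcp board",(s["eef_pos"][:2]-B)@u,(s["eef_pos"][:2]-B)@v)
m=viewer.camera_model("top");p,d=viewer.get_image("top");cv2.imwrite("pics/%s.png"%sys.argv[1],p[:,:,::-1])
hs=cv2.cvtColor(p,cv2.COLOR_RGB2HSV)
X=cloud(m,d);G=(X[...,:2]-B);bx=G@u;by=G@v
# silver body: bright & unsaturated, above deck
M=((hs[...,1]<60)&(hs[...,2]>90)&(abs(bx)<92)&(abs(by)<90)&(X[...,2]>40)&(X[...,2]<75)).astype(np.uint8)
for k in cv2.findContours(M,0,1)[0]:
    if cv2.contourArea(k)>150:
        w=ray(m,k[:,0],45)[:,:2]-B
        print("silver",cv2.contourArea(k),cv2.minAreaRect(np.c_[w@u,w@v].astype(np.float32)))
E
python3 tube.py t1
```

```text
3.1167 [470.32916898 -51.1802416   33.32931387] [3.13669842 0.00967844 0.14787158] [0.00200127 0.09404293 0.30003357]
tcp board -66.13229796310914 12.642583210269075
silver 687.5 ((62.8636474609375, 6.189277648925781), (106.98176574707031, 39.79244613647461), 89.95304870605469)
```

Emit:
arm_command(series=[70, 0.3, 0, 0.3, 0, 70, 0.6, 0, 0.6, 0, 70, 1.0, 0, 0.6, 0, 70, 1.4, 0, 0.6, 0, 70, 1.8, 0, 0.6, 0])

```text
clock: 3.58
eef_pos: [488.0, -48.5, 27.0]
tool_rot: [3.137, 0.01, 0.148]
force: [-0.4, 0.4, -0.3]
width: 60.0
gripper_force: 0.1
```

```bash
python3 - <<'E'
from h import *
from cell import monitor,viewer
s=monitor.read_state();print(s["eef_pos"],s["force"])
p,d=viewer.get_image("scene");q,_=viewer.get_image("wrist")
cv2.imwrite("pics/c2.png",np.hstack([cv2.resize(p[150:350,240:440],(400,400)),cv2.resize(q,(400,400))])[:,:,::-1])
E
```

```text
[487.98517567 -48.54549359  26.99899856] [-0.35163306  0.3829032  -0.29329483]
```

View pics/c2.png

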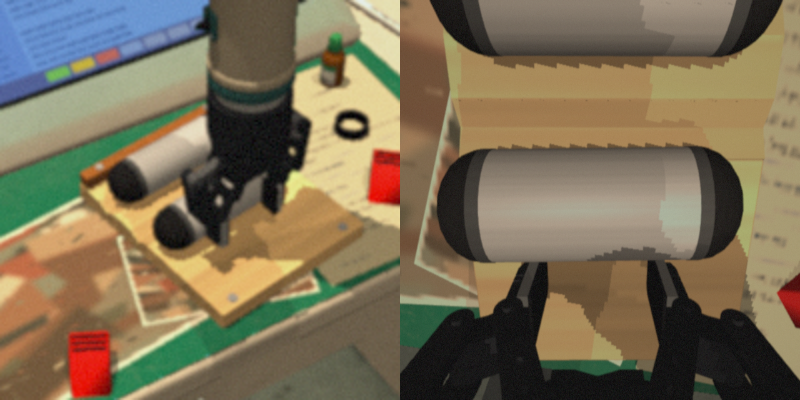

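The scene half shows the fingers behind the tube. In the wrist half the tube sits square ahead of both fingers, just before the near groove. Continue.

Emit:
arm_command(series=[70, 0.4, 0, 0, 0, 70, 0.8, 0, 0, 0, 70, 1.2, 0, 0, 0, 70, 1.6, 0, 0, 0, 70, 2, 0, 0, 0])

```text
clock: 4.1
eef_pos: [508.0, -45.6, 27.0]
tool_rot: [3.137, 0.009, 0.148]
force: [0.4, -0.3, -0.5]
width: 60.2
gripper_force: 0.0
```

```bash
cat > wt.py <<'E'
from h import *
from cell import monitor,viewer
import sys
s=monitor.read_state()
B=np.array([537.6,-54.]);a=.147;u=np.array([np.cos(a),np.sin(a)]);v=np.array([-u[1],u[0]])
print(s["clock"],s["eef_pos"].round(1),"tcp board",(s["eef_pos"][:2]-B)@u,(s["eef_pos"][:2]-B)@v)
m=viewer.camera_model("wrist");p,d=viewer.get_image("wrist");cv2.imwrite("pics/%s.png"%sys.argv[1],p[:,:,::-1])
X=cloud(m,d);bx=(X[...,:2]-B)@u;by=(X[...,:2]-B)@v;Z=X[...,2]
for lo,hi in((-45,45),(-40,0),(0,40)):
    for x0 in(-30,40):
        k=(by>lo)&(by<hi)&(bx>x0)&(bx<x0+66)&(Z>40)&(Z<75)
        if k.sum()>200: # circle fit
            P=np.c_[bx[k],Z[k]];A=np.c_[2*P,np.ones(len(P))];c=np.linalg.lstsq(A,(P**2).sum(1),rcond=None)[0]
            print(lo,x0,k.sum(),"axis x,z",c[:2].round(1),"r",np.sqrt(c[2]+c[:2]@c[:2]).round(1),"top",np.percentile(Z[k],99).round(1))
E
python3 wt.py w3
```

```text
4.1 [508.  -45.6  27. ] tcp board -28.087644473433695 12.64767611961756
-45 -30 46896 axis x,z [ 0.9 41. ] r 24.5 top 69.9
-45 40 47720 axis x,z [63.4 39.1] r 20.6 top 60.8
-40 -30 21927 axis x,z [ 0.6 42.8] r 23.7 top 72.5
-40 40 21137 axis x,z [63.3 39.1] r 20.6 top 60.8
0 -30 18925 axis x,z [ 6.3 41.1] r 21.6 top 63.5
0 40 21214 axis x,z [63.4 39.1] r 20.6 top 60.7
```

Emit:
arm_command(series=[70, 0.35, 0, 0, 0, 70, 0.7, 0, 0, 0, 70, 0.9, 0, 0, 0, 70, 0.9, 0, 0, 0, 70, 0.9, 0, 0, 0])

```text
clock: 4.57
eef_pos: [516.4, -44.4, 26.8]
tool_rot: [3.137, 0.01, 0.148]
force: [-0.6, -0.4, 0.1]
width: 59.6
gripper_force: 0.0
```

Emit:
arm_command(series=[70, -0.8, 0, 0, 0, 70, -2, 0, -1, 0, 70, -4, 0, -3, 0, 70, -6, 0, -6, 0, 70, -6.5, 0, -10, 0])

```text
clock: 4.98
eef_pos: [446.1, -54.2, 126.3]
tool_rot: [3.137, 0.021, 0.148]
force: [0.8, 0.0, 0.4]
width: 59.6
gripper_force: 0.0
```

```bash
python3 wt.py w4
```

```text
4.9833 [446.1 -54.2 126.3] tcp board -90.55608132195867 13.239304420689042
-45 -30 17357 axis x,z [13.8 38.4] r 21.4 top 60.7
-40 -30 7744 axis x,z [13.7 38.4] r 21.4 top 60.8
0 -30 7740 axis x,z [13.8 38.3] r 21.4 top 60.7
```

The tube is seated: axis at z 38.4, 49.6 mm in front of the stored tube, and parallel. Now to the chock.

Emit:
arm_command(series=[90, -0.9, 3.6, 0, 1, 90, -1.9, 7.3, 0, 2, 90, -2.9, 11, 0, 3, 90, -3.8, 14.6, 0, 4, 90, -4.8, 18.3, 0, 5.9])

```text
clock: 5.45
eef_pos: [431.4, -242.9, 129.0]
tool_rot: [3.136, 0.009, 0.044]
force: [0.7, 0.2, -0.8]
width: 76.6
gripper_force: 0.0
```

```bash
cat > rel.py <<'E'
from h import *
from cell import monitor
from scipy.spatial.transform import Rotation as R
import sys
s=monitor.read_state();t=np.array([float(a) for a in sys.argv[1:4]])
r=R.from_euler("xyz",s["tool_rot"])
print(s["clock"],s["eef_pos"].round(1),s["tool_rot"].round(3),"cm:",(r.inv().apply(t-s["eef_pos"])/10).round(2))
E
python3 rel.py 419 -304 100
```

```text
5.45 [ 431.4 -242.9  129. ] [3.136 0.009 0.044] cm: [-1.48  6.03  2.95]
```

Emit:
arm_command(series=[90, -0.8, 3, 1, 0, 90, -1.5, 6, 2, 0, 90, -1.5, 6, 3, 0, 90, -1.5, 6, 3, 0, 90, -1.5, 6, 3, 0])

```text
clock: 5.87
eef_pos: [419.2, -301.2, 99.0]
tool_rot: [3.137, 0.01, 0.045]
force: [-0.4, -0.5, 0.4]
width: 77.0
gripper_force: 0.0
```

```bash
python3 rel.py 419 -304 3; python3 - <<'E'
from h import *
from cell import viewer
m=viewer.camera_model("wrist");p,d=viewer.get_image("wrist");cv2.imwrite("pics/w5.png",p[:,:,::-1])
X=cloud(m,d);P=X[(X[...,2]>22)&(X[...,2]<34)&(abs(X[...,0]-425)<40)&(abs(X[...,1]+304)<35)]
print(len(P),cv2.minAreaRect(P[:,:2].astype(np.float32)))
E
```

```text
5.8667 [ 419.2 -301.2   99. ] [3.137 0.01  0.045] cm: [0.07 0.24 9.6 ]
3568 ((418.635498046875, -303.8504943847656), (33.21489334106445, 36.00672149658203), 3.241006374359131)
```

View pics/w5.png

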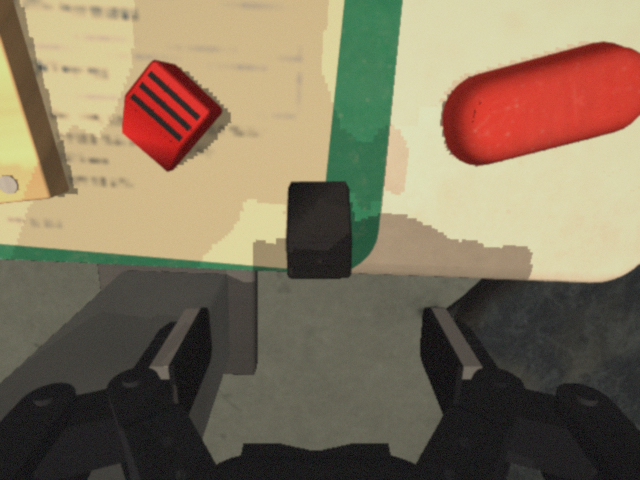

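The chock is between the fingers at (320,230) with its toe up, and agrees with the estimate. Descend and grip.

Emit:
arm_command(series=[90, 0, 0.2, 3, 0, 90, 0, 0.2, 6, 0, 90, 0, 0.2, 8.5, 0, 90, 0, 0.2, 9.7, 0, 90, 0, 0.2, 9.7, 0])

```text
clock: 6.33
eef_pos: [418.6, -302.1, 0.7]
tool_rot: [3.139, 0.012, 0.048]
force: [0.0, -0.1, -0.1]
width: 76.6
gripper_force: 0.0
```

Emit:
arm_command(series=[30, 0, 0, 0, 0, 30, 0, 0, 0, 0, 30, 0, 0, 0, 0, 30, 0, 0, 0, 0, 30, 0, 0, 0, 0])

```text
clock: 6.75
eef_pos: [420.2, -305.0, 4.0]
tool_rot: [3.135, 0.007, 0.045]
force: [-0.0, 0.8, 6.0]
width: 35.1
gripper_force: 60.3
```

Emit:
arm_command(series=[30, 0, 0, -3, 0, 30, 0, 0, -6, 0, 30, 0.8, -2.8, -8.6, 0, 30, 1.8, -6.4, -8.6, -1.5, 30, 2.8, -10, -8.6, -3])

```text
clock: 7.17
eef_pos: [444.8, -203.8, 90.0]
tool_rot: [3.133, 0.004, 0.094]
force: [0.5, 1.4, -2.0]
width: 35.0
gripper_force: 60.7
```

Emit:
arm_command(series=[30, 0.8, -3.6, 0, -1, 30, 1.6, -7.2, 0, -2, 30, 2.4, -10.7, 0, -2.9, 30, 3, -13.5, 0, -2.9, 30, 3, -13.5, 0, -2.9])

```text
clock: 7.58
eef_pos: [462.0, -58.2, 87.7]
tool_rot: [3.14, 0.005, 0.158]
force: [-0.1, 0.0, -0.9]
width: 35.0
gripper_force: 60.6
```

```bash
python3 rel.py 477 -55 28; python3 - <<'E'
from h import *
from cell import viewer
m=viewer.camera_model("wrist");p,d=viewer.get_image("wrist");q,_=viewer.get_image("scene")
cv2.imwrite("pics/c6.png",np.hstack([cv2.resize(p,(450,400)),cv2.resize(q[150:350,240:415],(350,400))])[:,:,::-1])
E
```

```text
7.5833 [462.  -58.2  87.7] [3.14  0.005 0.158] cm: [ 1.56 -0.09  5.97]
```

View pics/c6.png

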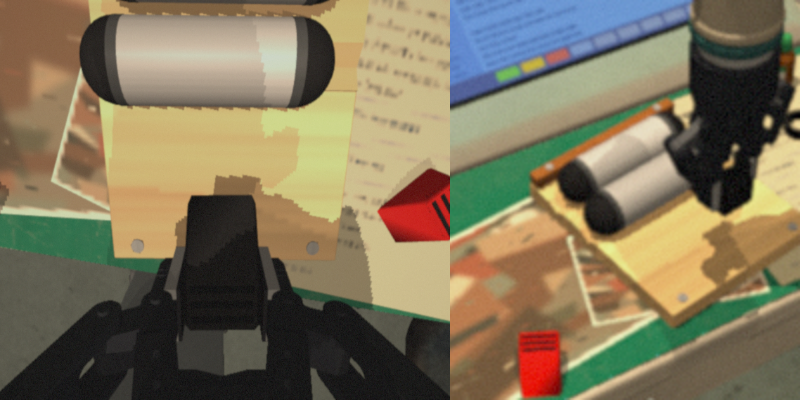

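The chock is held level, toe towards the tube at (222,196) in the left half. The tube is seated and parallel. Lower it to the deck.

Emit:
arm_command(series=[30, 0.8, -0.1, 2, 0, 30, 1.5, -0.1, 4, 0, 30, 1.5, -0.1, 5.5, 0, 30, 1.5, -0.1, 6, 0, 30, 1.5, -0.1, 6, 0])

```text
clock: 8.1
eef_pos: [473.0, -64.5, 25.6]
tool_rot: [3.136, 0.012, 0.146]
force: [0.8, 0.4, -2.0]
width: 34.8
gripper_force: 60.7
```

Emit:
arm_command(series=[30, 0, 0, 0.1, 0, 30, 0, 0, 0.2, 0, 30, 0, 0, 0.3, 0, 30, 0, 0, 0.3, 0, 30, 0, 0, 0.3, 0])

```text
clock: 8.52
eef_pos: [474.7, -63.5, 24.0]
tool_rot: [3.136, 0.009, 0.147]
force: [0.1, -1.1, 3.4]
width: 35.0
gripper_force: 61.1
```

Emit:
arm_command(series=[30, 0.6, 0, -0.1, 0, 30, 1.2, 0, -0.1, 0, 30, 1.8, 0, -0.1, 0, 30, 2.3, 0, -0.1, 0, 30, 2.6, 0, -0.1, 0])

```text
clock: 8.93
eef_pos: [501.2, -58.8, 24.1]
tool_rot: [3.137, 0.009, 0.148]
force: [-2.0, -0.1, 2.1]
width: 34.5
gripper_force: 61.1
```

Emit:
arm_command(series=[30, 0.1, 0, 0, 0, 30, 0.2, 0, 0, 0, 30, 0.3, 0, 0, 0, 30, 0.3, 0, 0, 0, 30, 0.3, 0, 0, 0])

```text
clock: 9.35
eef_pos: [501.5, -58.8, 24.1]
tool_rot: [3.137, 0.012, 0.148]
force: [-4.1, 0.4, 6.1]
width: 35.2
gripper_force: 61.5
```

```bash
python3 wt.py w7; python3 - <<'E'
from h import *
p=cv2.imread("pics/w7.png");cv2.imwrite("pics/w7c.png",p)
from cell import viewer
m=viewer.camera_model("wrist");B=np.array([537.6,-54.]);a=.147;u=np.array([np.cos(a),np.sin(a)])
for x in(-5,0,2,5):print(x,proj(m,np.r_[B+u*x,20]).round())
E
```

```text
9.35 [501.5 -58.8  24.1] tcp board -36.439259471722394 0.5493000632671229
-45 -30 56482 axis x,z [ 0.6 44.2] r 25.7 top 74.0
-45 40 38633 axis x,z [62.2 40.3] r 19.1 top 60.8
-40 -30 25540 axis x,z [ 0.6 44. ] r 25.9 top 73.8
-40 40 17187 axis x,z [62.2 40.2] r 19.2 top 60.8
0 -30 25710 axis x,z [ 0.5 44.2] r 25.8 top 73.8
0 40 17100 axis x,z [62.2 40.3] r 19.0 top 60.7
-5 [[316. 236.]]
0 [[316. 223.]]
2 [[316. 217.]]
5 [[316. 210.]]
```

View pics/w7.png

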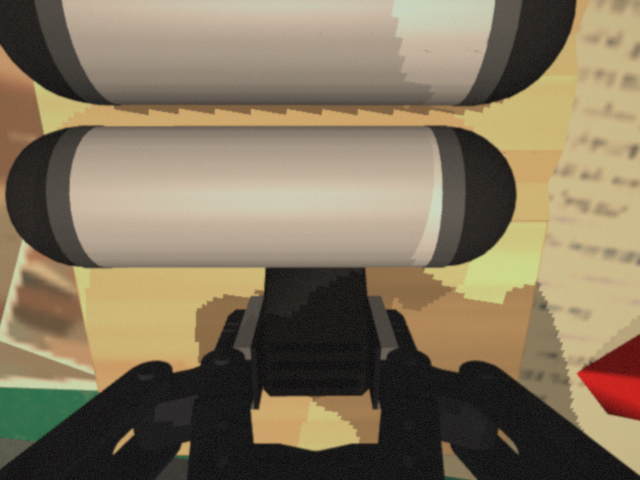

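The toe runs under the tube at (316,266), with a light force. Press a little further to tell contact from deck friction.

Emit:
arm_command(series=[30, 0.1, 0, -0.1, 0, 30, 0.2, 0, -0.1, 0, 30, 0.3, 0, -0.1, 0, 30, 0.3, 0, -0.1, 0, 30, 0.3, 0, -0.1, 0])

```text
clock: 9.82
eef_pos: [506.0, -58.5, 24.8]
tool_rot: [3.137, 0.01, 0.148]
force: [-0.7, -0.3, -1.3]
width: 34.7
gripper_force: 60.6
```

Emit:
arm_command(series=[30, 0.1, 0, 0, 0, 30, 0.2, 0, 0, 0, 30, 0.2, 0, 0, 0, 30, 0.2, 0, 0, 0, 30, 0.2, 0, 0, 0])

```text
clock: 10.23
eef_pos: [507.4, -58.2, 24.9]
tool_rot: [3.137, 0.011, 0.148]
force: [-3.1, -1.2, -2.1]
width: 35.2
gripper_force: 60.6
```

Contact at the expected place. Open, then retreat upwards.

Emit:
arm_command(series=[30, 0, 0, 0.05, 0, 60, 0, 0, 0.05, 0, 80, 0, 0, 0.05, 0, 80, 0, 0, 0, 0, 80, 0, 0, -0.5, 0])

```text
clock: 10.65
eef_pos: [508.5, -57.7, 30.0]
tool_rot: [3.137, 0.009, 0.148]
force: [-0.1, -0.5, 0.9]
width: 68.3
gripper_force: 0.0
```

Emit:
arm_command(series=[80, 0, 0, -2, 0, 80, -1, 0, -5, 0, 80, -3, 0, -8, 0, 80, -5, 0, -11, 0, 80, -7, 0, -13, 0])

```text
clock: 11.07
eef_pos: [440.4, -67.3, 163.3]
tool_rot: [3.136, 0.006, 0.148]
force: [-0.0, 0.3, -0.8]
width: 68.3
gripper_force: 0.0
```

```bash
python3 wt.py w8; python3 - <<'E'
from h import *
from cell import viewer
m=viewer.camera_model("wrist");p,d=viewer.get_image("wrist")
B=np.array([537.6,-54.]);a=.147;u=np.array([np.cos(a),np.sin(a)]);v=np.array([-u[1],u[0]])
X=cloud(m,d);bx=(X[...,:2]-B)@u;by=(X[...,:2]-B)@v;Z=X[...,2]
k=(p.max(2)<70)&(bx>-80)&(bx<-2)&(abs(by)<40)&(Z>22)&(Z<56)
t=k&(Z>46);P=np.c_[bx[t],by[t]].astype(np.float32);print("top",t.sum(),cv2.minAreaRect(P),np.median(Z[t]))
t=k&(Z>26)&(Z<44);A=np.c_[bx[t],by[t],np.ones(t.sum())];c=np.linalg.lstsq(A,Z[t],rcond=None)[0]
print("slope",t.sum(),c, "toe x at y0,z20:",(20-c[2])/c[0], "angle",np.arctan2(-c[1],-c[0]))
k=k&(Z>24);print("x range",np.percentile(bx[k],[1,99]),"y",np.percentile(by[k],[1,99]))
E
```

```text
11.0667 [440.4 -67.3 163.3] tcp board -98.15284778402336 1.0559507583871766
-45 -30 14285 axis x,z [ 7.4 36.5] r 24.8 top 61.3
-40 -30 6447 axis x,z [ 7.  36.7] r 24.9 top 61.4
0 -30 6457 axis x,z [ 7.  36.6] r 24.9 top 61.2
top 2730 ((-29.12990951538086, -13.123245239257812), (36.13822937011719, 67.80640411376953), 19.482267379760742) 49.409493605968265
slope 1183 [-1.01715999 -0.04260977 24.31525473] toe x at y0,z20: 4.242454270185417 angle 0.041866442228177266
x range [-46.82655971  -4.25929694] y [-37.26569137  16.74744775]
```

View pics/w8.png

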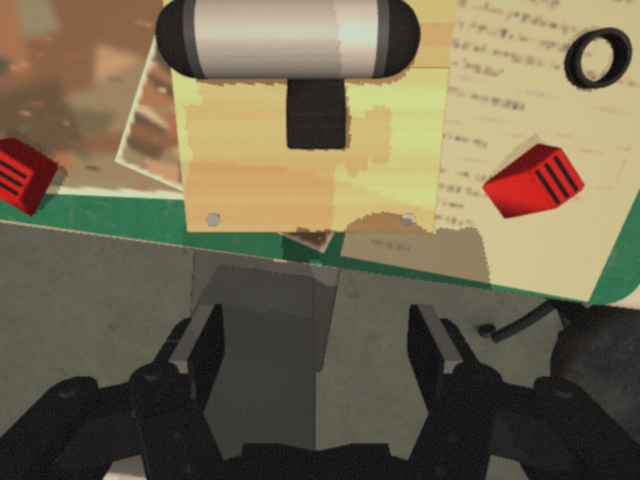

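The chock stands square against the tube at (317,115), and the tube is still in place. One numeric check relative to the board edge.

```bash
python3 - <<'E'
from h import *
from cell import viewer
m=viewer.camera_model("wrist");p,d=viewer.get_image("wrist")
B=np.array([537.6,-54.]);a=.147;u=np.array([np.cos(a),np.sin(a)]);v=np.array([-u[1],u[0]])
f=lambda uv,z:[((ray(m,uv,z)[0,:2]-B)@w).round(1) for w in(u,v)]
g=cv2.cvtColor(p,cv2.COLOR_RGB2GRAY).astype(float)
print("rear edge row grad",[ (c,125+int(np.argmax(np.diff(g[125:165,c])))) for c in(295,305,318,330,340)])
for c in(295,318,340):
    r=125+int(np.argmax(np.diff(g[125:165,c])));print("rear z50/z20",f((c,r+.5),50),f((c,r+.5),20))
b=cv2.cvtColor(p,cv2.COLOR_RGB2HSV)
for c in(230,260,350,380):
    r=222+int(np.argmax(abs(np.diff(g[222:242,c]))));print("board edge",r,f((c,r+.5),20))
X=cloud(m,d);bx=(X[...,:2]-B)@u;by=(X[...,:2]-B)@v;Z=X[...,2]
for lo,hi in((-45,-25),(30,50),(-45,50)):
    k=(by>lo)&(by<hi)&(abs(by)>24)&(bx>-15)&(bx<40)&(Z>40)&(Z<70)
    P=np.c_[bx[k],Z[k]];A=np.c_[2*P,np.ones(len(P))];c=np.linalg.lstsq(A,(P**2).sum(1),rcond=None)[0];print(lo,k.sum(),c[:2].round(1))
m=viewer.camera_model("top");p,d=viewer.get_image("top");X=cloud(m,d);bx=(X[...,:2]-B)@u;by=(X[...,:2]-B)@v;Z=X[...,2]
for x0 in(-5,45):
    k=(bx>x0)&(bx<x0+42)&(Z>46)&(Z<75)&(abs(by)<90);P=np.c_[bx[k],by[k]].astype(np.float32);print("top tube",cv2.minAreaRect(P),np.percentile(Z[k],95))
E
```

```text
rear edge row grad [(295, 145), (305, 145), (318, 145), (330, 145), (340, 145)]
rear z50/z20 [np.float64(-47.6), np.float64(11.2)] [np.float64(-50.9), np.float64(12.4)]
rear z50/z20 [np.float64(-47.6), np.float64(-2.7)] [np.float64(-50.9), np.float64(-3.2)]
rear z50/z20 [np.float64(-47.6), np.float64(-16.1)] [np.float64(-50.9), np.float64(-18.1)]
board edge 229 [np.float64(-110.6), np.float64(60.4)]
board edge 229 [np.float64(-110.6), np.float64(38.7)]
board edge 222 [np.float64(-105.5), np.float64(-26.4)]
board edge 229 [np.float64(-110.9), np.float64(-48.3)]
-45 2688 [14.9 39.4]
30 2750 [14.6 39.1]
-45 6379 [14.7 39.2]
top tube ((15.748865127563477, 13.250038146972656), (41.341712951660156, 150.8208465576172), 0.11268209666013718) 62.297994545365185
top tube ((64.92584228515625, 6.840553283691406), (39.72804260253906, 148.08303833007812), 0.027522647753357887) 61.8458993279035
```

Chock rear edge is at board x -47.6, which puts the toe at about +2.4 (snug is +2). The tube is seated at x of about 15. Handing in.

```bash
python3 -c "
from cell import workorder
print(workorder.finish_job())"
```

```text
the job is handed in; nothing more can be done
None
```

The tube is rolled into the near groove and chocked snug, by my last measurements (tube axis at board x ≈ 15 mm, chock toe ≈ +2.4 mm against +2 when snug); the job was handed in just after 11 s on the robot's clock, but no verdict came back.

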